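# Draw the turner out of a short-travel drawer and hold it over the pan

## Robot

A 6-joint arm with a two-finger parallel gripper is mounted at the origin on a cart in front of the work surface, level with it; the furniture and walls round the work are solid. World frame = base frame: x ahead of the robot, y to its left, z up, the work surface at z = 0. Lengths are in m, angles in rad, forces in N, time in s.
With the tool pointing down it reaches from about 0.35 to 0.775 m from the base axis. Payload 5.5 kg.
Tool frame: the origin (TCP) lies where the fingers leave the gripper's body, on its centre line; the fingertips stand env.tip_reach ahead of it and the grasp point (between the pads) lies 54 mm ahead of it (env.tip_reach is the distance from the TCP to the fingertips, in m); z points along the fingers, y is the line along which they close (so a half turn about z gives the same grasp; the last joint's range is limited). The gripper opens to 85 mm and grips with 20 to 120 N. Pads are 22 mm wide; open, the fingers measure 114 mm over their backs; the gripper's body (76 mm by 85 mm) begins 54 mm behind the grasp point. The pads swing forward as they close: fully open they stand 13 mm farther back than shut.
Start: joints at [-1.292, 0.313, 0.046, 1.304, 0, 1.431], TCP at [0.234, -0.525, 0.304] pointing down, gripper open.
Joint ranges: [-2.76, 2.76], [-0.86, 1.69], [-1.03, 1.26], [-2.2, 2.34], [-1.47, 1.5], [-3.14, 3.14]. Speed limits (rad/s): [2.57, 2.57, 3.14, 3.14, 3.14, 3.14].

## Interface

Orientations are given as a unit quaternion [w, x, y, z].
In Python, from workcell import status, optics, hand_in, env gives the robot as it stands.
- The arm moves only by the shell command python3 -m handwheel 'ROWS' [FORCE]. ROWS is a JSON object whose one key "deltas" holds a list of rows, each a list of 5 numbers: the opening, from -1 (shut) to 1 (fully open), then the shift along the tool's x, y, z in units of 40 mm (1.0 is 40 mm), then the turn about the tool's z in units of 10 degrees (1.0 is 10 degrees). In form: {"deltas": [[jaw, x, y, z, roll], ...]}. A call has 1 to 20 rows; each row shifts and turns the commanded pose from where the row before left it, along the tool's axes as they then stand; what a row does not reach is not made up. A row lasts 1/8 s, in which the tool goes at most 62.5 mm and 10.7 degrees, less where a joint would pass 70% of its speed; a pose out of reach is approached as far as the arm can. A call is refused whole if a number of a shift passes 1 or a number of a turn 1, either way. A call with a gripper value outside its range is refused whole. The fingers move at their own pace and stop on an object; FORCE is the grip in N (left out, the last holds). Time passes only in rows, so rows that do not move let the fingers close. It gives the time, the measured TCP pose, the force, the opening and the grip force at its end, in the units of the state.
- status.get_state(): the state, without advancing time (a new reading comes with each control period).
- optics.read_camera(name): name is "side" or "top"; returns a dict with "frame" (480x640x3 uint8, red, green, blue), "depth" (480x640 float32, m along the optical axis (not along the pixel's ray), 0 where there is no reading), "vfov" (degrees; the focal length in pixels is half the picture's height over the tangent of half this angle, whatever the lens; pixels are square), "cx", "cy" (the principal point, pixels), "k1" (the pictures are not rectified: a ray, as slopes to the right and down, at radius r is drawn at 1 + k1 r^2 times it, then the intrinsics apply), "origin" and "attitude" of the camera in the world. Camera axes: x right, y down, z forward; pixel columns grow to the right and rows downward; lengths in m; the calibration is good to about 2 mm. A picture is of the moment at which its call begins.
- hand_in(): hands the job in; it is judged then, once.
The state is a dict: "clock": time; "joint_pos": joint angles; "qvel": joint speeds; "tau": joint torques, N m; "tcp_pos": TCP position; "orientation": TCP orientation; "wrist_force": force on the tool from outside, world axes, zero at the start; "ft_torque": the same for the moment, N m; "finger_gap": finger opening in m; "grip_force": force on a finger pad.
Only numpy, scipy, OpenCV 4.12 (cv2) and the standard library are available. Lean on these libraries where they do the work, as an engineer would, in place of code of your own. Each camera call takes 0.05 s, during which the arm holds its last target. There are 200 camera calls.

## Task

The patties in the frying pan need turning. Pull the little wooden drawer out as far as it goes; it opens only part way and the turner in it is longer than the opening, so take the turner by its handle, tilt it and draw it out slantwise past the drawer front without lifting the spoon beside it out or moving the pan or the two shakers. Finish with the turner still in the gripper, held still and level with its blade over the middle of the pan, about 10 cm above the pan's rim and touching neither pan nor drawer unit: do not put it down or let go.

Things in the scene. Friction and masses are not known exactly. Their poses are not given: they have to be found in the camera images.
- unit: Light-wood drawer unit fixed on the worktop left of the range, 310 deep (x) x 240 wide (y) x 114 mm high, one drawer. Origin: centre of its underside, on the worktop; z up; it faces its own -x. The front edge of its top board is at x = -155 mm, the board's underside 100 mm above the worktop; all behind that edge is roofed over. Jars stand on its rear half.
- drawer (a joint): Drawer travel toward the unit's -x: 0 m shut, 0.15 m at its stop; starts a few cm open; moves at 2 to 5 N, stays where left. Inside 290 mm long, floor 20 mm above the worktop; front panel 14 mm thick, top edge 90 mm up, inner face at unit x = -0.155 - joint. So the open mouth between top board and panel is 150 mm at the stop. Side walls 50 mm, divider 40 mm above the floor.
- drawer_bar (a point): Middle of the drawer's steel bar handle: round, 10 mm diameter, 130 mm long along the unit's y, 70 mm above the worktop, its axis 45 mm out from the front panel's outer face (59 mm from the inner face), on two 8 mm posts at y = +-50 mm. It moves with the drawer.
- turner: Slotted turner, 250 mm, about 0.12 kg, flat in the drawer, blade to the back under the top board. Origin: underside of the middle of its handle; x along it to the blade, y across, z up. Black handle x = -65 to 65 mm, 24 wide, 16 thick (z 0 to 16); thin steel neck; flat slotted steel blade x = 105 to 185 mm, 74 wide, 3 thick (z 0 to 3). Blade middle x = 145; balance x = 40 mm.
- turner_butt (a point): Handle end of the turner, x = -65 mm, mid thickness.
- lane (a point): Front end of the floor of the wide lane in which the turner lies, at the inner face of the front panel, mid lane: unit y = +32 mm, lane 137 mm wide (unit y -36 to +101 mm). The narrow lane with the spoon is on the unit's -y side of the 5 mm divider. Moves with the drawer.
- spoon: Plain steel spoon, 188 x 38 x 15 mm, lying in the drawer's narrow lane. Origin: centre of its underside. Stays in the drawer.
- pan: Dark grey frying pan standing loose on the front left ring of the hob (hob glass 3 mm above the worktop level), rim diameter 242 mm, rim 46 mm above its base, two brown patties in it lower than the rim. Origin: centre of its base; black handle along its own -y to 296 mm from the centre, up to 71 mm above the base.
- pan_rim (a point): Centre of the pan's mouth at rim height.
- salt: Glass shaker with pale filling, 40 mm diameter x 85 mm, on the hob right of the pan. Origin: centre of its underside. Bystander.
- pepper: Glass shaker with dark filling, 40 mm diameter x 85 mm, on the hob right of the pan. Origin: centre of its underside. Bystander.

How it is judged:
On the way, in this order (a step that is already met when the one before it is completed fails the run):
1. the drawer is pulled out to its stop (within 12 mm) (value of joint drawer above 0.138 m), for 0.2 s.
2. the turner's handle is raised out of the drawer with the turner slanting (over 9 degrees) (height (world z) of turner above 0.06 m and angle between turner's own z axis and vertical between 0.15 and 2.99 rad), for 0.1 s.
At the end, for the whole second after the job is handed in: Turner held still by the gripper, within 17 deg of level, pan centre within 60 mm of its blade middle (along and across it), handle 50 to 190 mm above the rim, touching neither pan nor unit; spoon in the drawer; pan and shakers within 40 mm of their places (x of pan_rim in the frame of turner between 0.085 and 0.205 m and y of pan_rim in the frame of turner between -0.06 and 0.06 m and z of turner in the frame of pan_rim between 0.05 and 0.19 m and (angle between turner's own z axis and vertical below 0.3 rad or angle between turner's own z axis and vertical above 2.84 rad) and linear speed of turner below 0.05 m/s and contact force between turner and the fingers above 0.5 N and contact force between turner and pan below 0.1 N and contact force between turner and unit below 0.1 N and distance of each of pan, salt, pepper from where it was at the start of the episode below 0.04 m and height (world z) of spoon below 0.09 m); the arm keeps its last pose, push and grip.
It fails at once if the spoon is lifted out of the drawer (height (world z) of spoon above 0.09 m).
It fails at once if the pan is shifted by more than 40 mm (distance of pan from where it was at the start of the episode above 0.04 m).
It fails at once if a shaker is knocked more than 40 mm from its place (distance of any of salt, pepper from where it was at the start of the episode above 0.04 m).
It also fails if it takes over 54 s, if anything falls off the work surface, if the arm or the gripper's body presses on something with over 40 N, if the wrist force passes 120 N, or if a joint passes its speed limit or range.

## Working session

There is one attempt and no reset: what is moved stays moved. The work goes in short steps, Python scripts to look and compute and a shell command to move; the robot and the scene stay as the last step left them, time stands still between calls to the robot, and variables do not carry over. Pictures are saved under pics/ and viewed, at most 10 in all, crops included, and the job is handed in when it is done.

```bash
mkdir -p pics; ls; cat > h.py <<'E'
import numpy as np, cv2
from scipy.spatial.transform import Rotation as R
from workcell import status, optics, env
def rot(q): q=np.array(q,float); return R.from_quat([q[1],q[2],q[3],q[0]]).as_matrix()
def K(c):
    f=240/np.tan(np.radians(c['vfov'])/2); return np.array([[f,0,c['cx']],[0,f,c['cy']],[0,0,1.]])
def cam(n,save=None):
    c=optics.read_camera(n)
    if save: cv2.imwrite(save,c['frame'][:,:,::-1]); np.save('last_%s.npy'%n,c,allow_pickle=True)
    return c
def load(n): return np.load('last_%s.npy'%n,allow_pickle=True).item()
def A(c):
    a=np.array(c['attitude'],float); return rot(a) if a.size==4 else a.reshape(3,3)
def ray(c,uv):
    p=cv2.undistortPoints(np.array([[uv]],float),K(c),np.array([c['k1'],0,0,0.]))[0,0]
    return A(c)@np.array([p[0],p[1],1.])
def pz(c,uv,z):   # intersect plane z
    d=ray(c,uv); o=np.array(c['origin']); return o+d*(z-o[2])/d[2]
def pd(c,uv,w=1): # by depth
    u,v=map(int,np.round(uv)); D=c['depth'][v-w:v+w+1,u-w:u+w+1]; D=D[D>0]
    return np.array(c['origin'])+ray(c,uv)*np.median(D) if D.size else None
def tri(c1,a,c2,b):
    d1,d2=ray(c1,a),ray(c2,b);o1,o2=np.array(c1['origin']),np.array(c2['origin'])
    s=np.linalg.lstsq(np.c_[d1,-d2],o2-o1,rcond=None)[0]
    p,q=o1+d1*s[0],o2+d2*s[1]; return (p+q)/2,np.linalg.norm(p-q)
E
python3 - <<'E'
from h import *
np.set_printoptions(precision=4,suppress=True)
for n in('top','side'):
    c=cam(n,f'pics/{n}1.png'); print(n,{k:c[k] for k in c if k not in('frame','depth')})
print(status.get_state(),env.tip_reach)
E
```

```text
pics
top {'vfov': 56.409221788807976, 'cx': 324.39381796205004, 'cy': 246.05905672787262, 'k1': -0.11559377909582542, 'origin': array([ 0.3891, -0.0977,  1.1648]), 'attitude': array([-0.082 ,  0.7359, -0.6678,  0.076 ])}
side {'vfov': 42.30873256433059, 'cx': 311.1196820891684, 'cy': 234.84629328060205, 'k1': -0.21329668573757365, 'origin': array([-0.1371,  0.7138,  0.9663]), 'attitude': array([ 0.1581, -0.3376,  0.8367, -0.4012])}
{'clock': 0.1, 'joint_pos': array([-1.2916,  0.314 ,  0.0451,  1.3036,  0.    ,  1.4312]), 'qvel': array([-0.0008, -0.0014,  0.0035, -0.0005, -0.0018,  0.0015]), 'tau': array([  0.0023, -48.1724,  29.9245,   0.0127,  -0.0002,  -0.    ]), 'tcp_pos': array([ 0.2337, -0.525 ,  0.3031]), 'orientation': array([-0.0008,  0.9782,  0.2079, -0.0001]), 'wrist_force': array([-1.2642, -0.4452, -0.4098]), 'ft_torque': array([-0.0329, -0.0265, -0.0159]), 'grip_force': 0.0, 'finger_gap': 0.08521448876740877} 0.0726
```

View pics/top1.png

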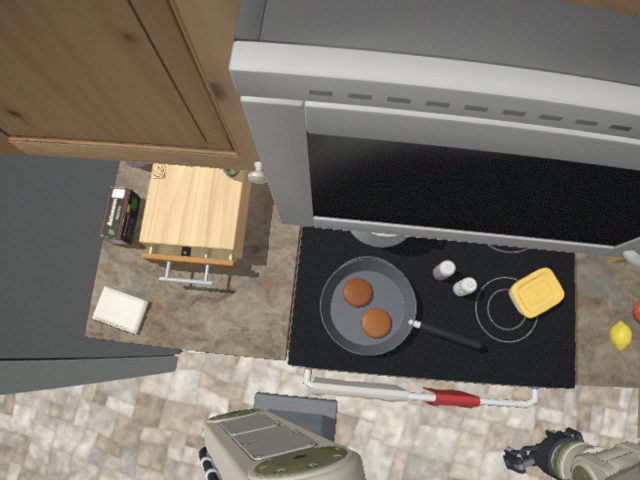

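View pics/side1.png

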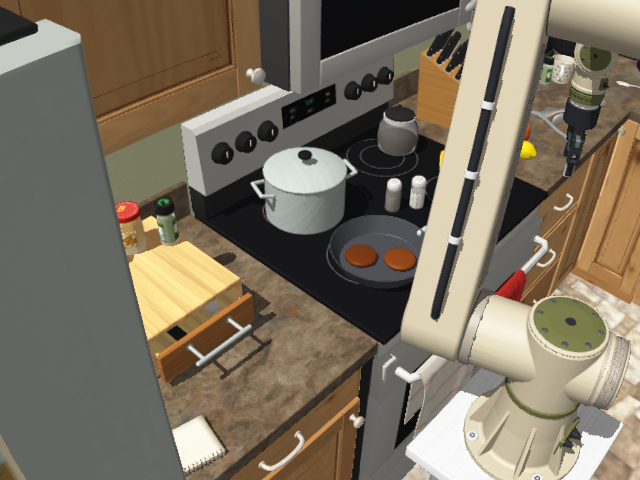

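The top view shows the drawer unit (140-250, 165-265) with its bar at about (187,280), and the pan centred near (368,306). The side view shows the bar at about (222,343), with the fridge hiding the unit's left part. I'll enlarge both.

```bash
python3 - <<'E'
from h import *
t=load('top')['frame'][220:300,130:260,::-1]; s=load('side')['frame'][230:390,120:270,::-1]
a=cv2.resize(t,None,fx=5,fy=5,interpolation=cv2.INTER_CUBIC); cv2.imwrite('pics/t2.png',a)
b=cv2.resize(s,None,fx=3.7,fy=3.7,interpolation=cv2.INTER_CUBIC); cv2.imwrite('pics/s2.png',b)
c=load('top')
np.set_printoptions(precision=3,suppress=True)
for n,uv in dict(board=(200,210),cabinet=(150,80),hood=(400,60),bar=(187,280),panrimL=(321,306),pan=(385,300),worktop=(260,300),salt=(447,266),pep=(468,284)).items(): print(n,pd(c,uv))
E
```

```text
board [0.689 0.239 0.113]
cabinet [0.665 0.13  0.722]
hood [ 0.598 -0.134  0.883]
bar [0.517 0.255 0.075]
panrimL [ 0.49  -0.082  0.046]
pan [ 0.524 -0.245  0.008]
worktop [0.493 0.078 0.001]
salt [ 0.613 -0.382  0.088]
pep [ 0.573 -0.436  0.088]
```

View pics/t2.png

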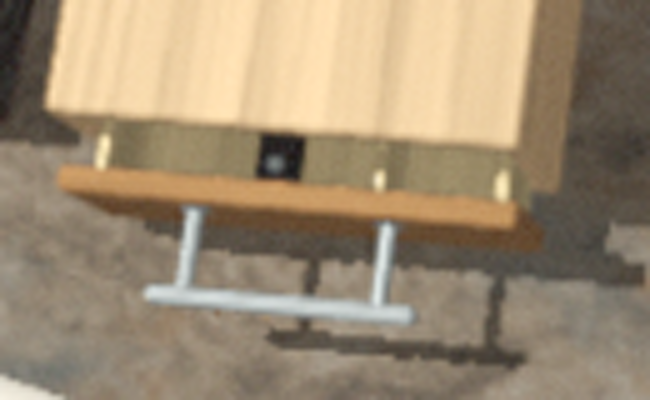

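View pics/s2.png

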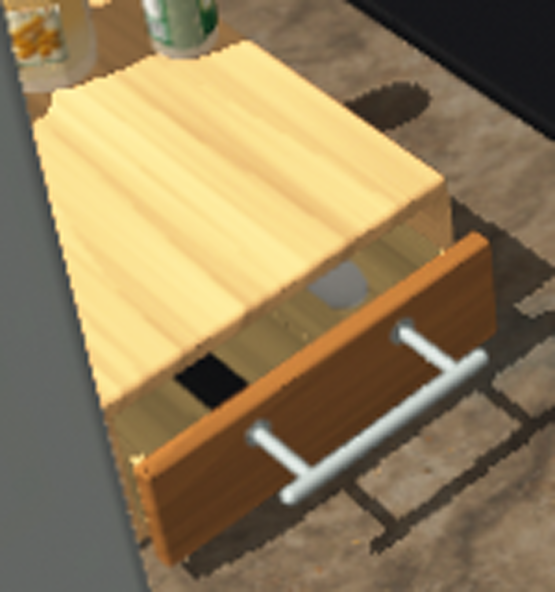

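The top crop puts the bar ends at full-image (159.6,278.8) and (212.2,283.0). The side crop puts them at (198.4,363.8) and (250.3,326.5). The turner's butt is the black patch at top (186.5,253) and the spoon is in the right-hand lane.

```bash
python3 - <<'E'
from h import *
np.set_printoptions(precision=4,suppress=True)
t,s=load('top'),load('side')
L=tri(t,(159.6,278.8),s,(198.4,363.8)); Rr=tri(t,(212.2,283.0),s,(250.3,326.5)); print(L,Rr)
m=(L[0]+Rr[0])/2; d=L[0]-Rr[0]; print('bar mid',m,'len',np.linalg.norm(d),'unit y yaw',np.degrees(np.arctan2(-d[0],d[1])))
cl,cr=pz(t,(139.4,241.6),.114),pz(t,(234,249.6),.114); d2=cl-cr;print('board',cl,cr,np.linalg.norm(d2),np.degrees(np.arctan2(-d2[0],d2[1])))
bl=pd(t,(160.5,279)),pd(t,(211,283)); print(bl)
fm=(cl+cr)/2; a=np.arctan2(-d2[0],d2[1]); ux=np.array([np.cos(a),np.sin(a)])
print('joint est',-((m-fm)[:2]@ux)-.059)
# tcp axes
st=status.get_state(); print(rot(st['orientation']))
# pan rim centre: circle fit of pixels at z=.049 
D=t['depth']; v,u=np.mgrid[250:365,312:425]; P=np.array([pd(t,(x,y),0) if D[y,x]>0 else [0,0,0] for y,x in zip(v.ravel(),u.ravel())])
k=(P[:,2]>.040)&(P[:,2]<.056)&(np.hypot(P[:,0]-.5,P[:,1]+.2)<.15); Q=P[k]
for i in range(5):
    x=np.linalg.lstsq(np.c_[2*Q[:,:2],np.ones(len(Q))],(Q[:,:2]**2).sum(1),rcond=None)[0]; r=np.sqrt(x[2]+x[0]**2+x[1]**2); e=abs(np.hypot(*(Q[:,:2]-x[:2]).T)-r); Q=Q[e<max(.006,np.median(e)*2.5)]
print('pan',x[:2],r,len(Q))
E
```

```text
(array([0.514 , 0.3276, 0.069 ]), np.float64(0.0005000204537773113)) (array([0.5181, 0.1936, 0.0648]), np.float64(0.001135687057470524))
bar mid [0.5161 0.2606 0.0669] len 0.13407608584366454 unit y yaw 1.7427237585475444
board [0.5946 0.3775 0.114 ] [0.5977 0.1394 0.114 ] 0.23808528733247664 0.7439950112938873
(array([0.5131, 0.3233, 0.0735]), array([0.5164, 0.1942, 0.0727]))
joint est 0.021084049808803795
[[ 0.9136  0.4066 -0.0005]
 [ 0.4066 -0.9136  0.0016]
 [ 0.0002 -0.0017 -1.    ]]
pan [ 0.5008 -0.1992] 0.11661331455267428 833
```

```bash
python3 -m handwheel '{"deltas": [[-1,0,0,0,-1],[-1,0,0,0,-1],[-1,0,0,0,-1],[-1,0,0,0,-1],[-1,0,0,0,-1],[-1,0,0,0,-1],[-1,0,0,0,-1],[-1,0,0,0,-1],[-1,0,0,0,-1],[-1,0,0,0,-1],[-1,0,0,0,-1],[-1,0,0,0,-1],[-1,0,0,0,-1],[-1,0,0,0,-1],[-1,0,0,0,-1],[-1,0,0,0,-0.7],[-1,0,0,0,0]]}' 30
python3 -m handwheel '{"deltas": [[-1,-0.38,0.97,0,0],[-1,-0.38,0.97,0,0],[-1,-0.38,0.97,0,0],[-1,-0.38,0.97,0,0],[-1,-0.38,0.97,0,0],[-1,-0.38,0.97,0,0],[-1,-0.38,0.97,0,0],[-1,-0.38,0.97,0,0],[-1,-0.38,0.97,0,0],[-1,-0.38,0.97,0,0],[-1,-0.38,0.97,0,0],[-1,-0.38,0.97,0,0],[-1,-0.38,0.97,0,0],[-1,-0.38,0.97,0,0],[-1,-0.38,0.97,0,0],[-1,-0.38,0.97,0,0],[-1,-0.38,0.97,0,0],[-1,-0.38,0.97,0,0],[-1,-0.38,0.97,0,0],[-1,0,0,0,0]]}'
cat > w.py <<'E'
import sys
from h import *
np.set_printoptions(precision=4,suppress=True)
st=status.get_state(); M=rot(st['orientation']); p=np.array(st['tcp_pos'])
print('t',st['clock'],'tcp',p,'az',np.degrees(np.arctan2(M[1,0],M[0,0])),'tilt',np.degrees(np.arccos(-M[2,2])),'F',st['wrist_force'],'gap',st['finger_gap'],st['grip_force'])
if len(sys.argv)>3: print('units to go',M.T@(np.array(list(map(float,sys.argv[1:4])))-p)/.04)
E
python3 w.py .541 .2606 .123
```

```text
clock: 2.22
tcp_pos: [0.2338, -0.5251, 0.3034]
orientation: [-0.0, -0.008, 1.0, 0.0]
wrist_force: [-0.3, 0.3, -0.1]
finger_gap: 0.0
grip_force: 0.0
clock: 4.72
tcp_pos: [0.5102, 0.219, 0.3031]
orientation: [-0.0, -0.009, 1.0, 0.0]
wrist_force: [-1.2, -0.1, -0.9]
finger_gap: 0.0001
grip_force: 0.0
t 4.725 tcp [0.5102 0.219  0.3031] az -178.94180804068705 tilt 0.02393677551849539 F [-1.2068 -0.0913 -0.9188] gap 9.269572933097394e-05 0.0
units to go [-0.7905  1.0259  4.5029]
```

```bash
python3 -m handwheel '{"deltas": [[-1,-0.4,0.5,0,0],[-1,-0.39,0.5,0,0],[-1,0,0,0.8,0],[-1,0,0,0.8,0],[-1,0,0,0.8,0],[-1,0,0,0.8,0],[-1,0,0,0.6,0],[-1,0,0,0.4,0],[-1,0,0,0.3,0],[-1,0,0,0,0]]}'
python3 w.py .541 .2606 .123; python3 - <<'E'
from h import *
c=cam('side','pics/s3.png'); cv2.imwrite('pics/s3c.png',cv2.resize(c['frame'][200:400,100:300,::-1],None,fx=3,fy=3))
E
```

```text
clock: 5.98
tcp_pos: [0.5404, 0.2569, 0.1234]
orientation: [-0.001, -0.008, 1.0, -0.0]
wrist_force: [0.5, 0.1, 0.7]
finger_gap: 0.0
grip_force: 0.0
t 5.975 tcp [0.5404 0.2569 0.1234] az -179.040830318728 tilt 0.06649828059886209 F [0.5159 0.0503 0.7279] gap 2.544989121452132e-05 0.0
units to go [-0.0171  0.0912  0.0087]
```

View pics/s3c.png

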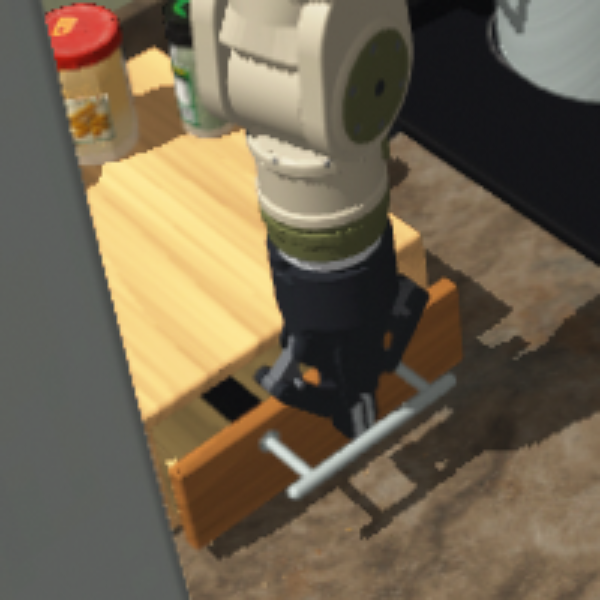

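The picture shows the closed fingers behind the bar at about crop (362,425), between the posts. I'll pull.

```bash
python3 -m handwheel '{"deltas": [[-1,0.3,0,0,0],[-1,0.3,0,0,0],[-1,0.3,0,0,0],[-1,0.3,0,0,0],[-1,0.3,0,0,0],[-1,0.3,0,0,0],[-1,0.3,0,0,0],[-1,0.3,0,0,0],[-1,0.3,0,0,0],[-1,0.3,0,0,0],[-1,0.2,0,0,0],[-1,0.1,0,0,0],[-1,0.1,0,0,0]]}'; python3 w.py; python3 -m handwheel '{"deltas": [[-1,0.08,0,0,0],[-1,0.08,0,0,0],[-1,0,0,0,0],[-1,0,0,0,0]]}'; python3 w.py
```

```text
clock: 7.65
tcp_pos: [0.4045, 0.2548, 0.1237]
orientation: [-0.0, -0.009, 1.0, -0.0]
wrist_force: [2.5, -0.2, -1.7]
finger_gap: -0.0
grip_force: 0.7
t 7.65 tcp [0.4045 0.2548 0.1237] az -179.00801015344152 tilt 0.03263041030936731 F [ 2.4662 -0.1896 -1.6971] gap -1.1465169335140193e-05 0.7035698555409908
clock: 8.15
tcp_pos: [0.4021, 0.2549, 0.1242]
orientation: [0.004, -0.008, 1.0, -0.0]
wrist_force: [11.9, -1.2, -9.5]
finger_gap: -0.0003
grip_force: 5.7
t 8.15 tcp [0.4021 0.2549 0.1242] az -179.08885640674885 tilt 0.42572175212377517 F [11.8706 -1.208  -9.4877] gap -0.00031901427681577815 5.741391554474831
```

```bash
python3 -m handwheel '{"deltas": [[-1,-0.3,0,0,0],[-1,0,0,-0.6,0],[-1,0,0,-1,0],[-1,0,0,-1,0],[-1,0.3,-1,-1,0],[-1,0.3,-1,-0.5,0],[1,0,-1,0,0],[1,0,-1,0,0],[1,0,-1,0,0],[1,0,-1,0,0],[1,0,0,0,0]]}'
python3 - <<'E'
from h import *
t=cam('top','pics/t4.png'); s=cam('side','pics/s4.png')
a=cv2.resize(t['frame'][225:325,130:250,::-1],None,fx=5,fy=5,interpolation=cv2.INTER_CUBIC)
b=cv2.resize(s['frame'][260:440,100:260,::-1],None,fx=5,fy=5,interpolation=cv2.INTER_CUBIC)
cv2.imwrite('pics/t4c.png',a); cv2.imwrite('pics/s4c.png',b[:600,:800])
E
```

```text
clock: 9.52
tcp_pos: [0.3903, 0.0128, 0.2878]
orientation: [-0.0, -0.006, 1.0, 0.0]
wrist_force: [0.9, -0.0, 0.2]
finger_gap: 0.0851
grip_force: 0.0
```

View pics/t4c.png

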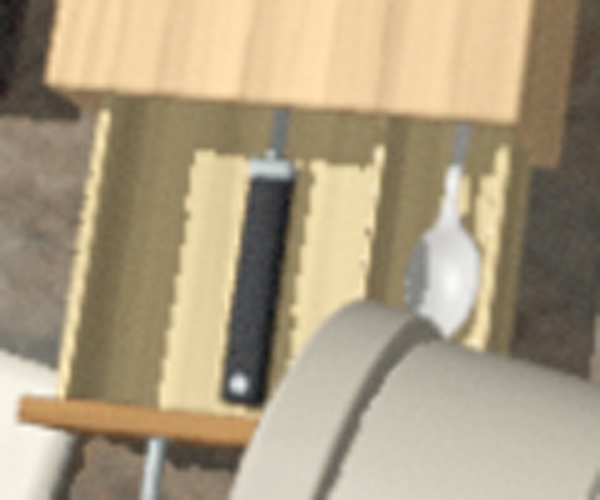

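View pics/s4c.png

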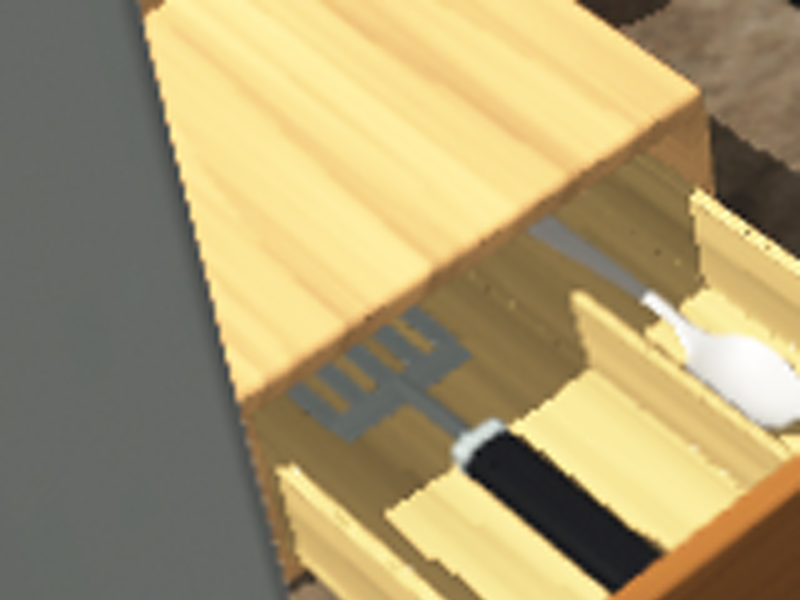

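The top crop shows the handle's butt at full-image (178.6,305) and its ferrule end at (184.4,256.6), black from (184.6,261). In the side crop the ferrule/black boundary is at full-image (197.6,349.8). The drawer is fully open and the spoon is in its lane.

```bash
python3 - <<'E'
from h import *
np.set_printoptions(precision=4,suppress=True)
t,s=load('top'),load('side')
print('ferrule boundary',tri(t,(184.6,261),s,(197.6,349.8)))
b=pz(t,(178.6,305),.036);f=pz(t,(184.4,256.6),.036); d=f-b
print('butt',b,'far',f,'len',np.linalg.norm(d),'yaw',np.degrees(np.arctan2(d[1],d[0])))
for k in (.0,.05,.3,.5,.7): 
    uv=np.array([178.6,305])+k*np.array([5.8,-48.4]); print(k,pd(t,uv))
# panel top inner edge, board edge
print('panel inner left',pz(t,(130+20/5,225+398/5),.09),pz(t,(130+255/5,225+418/5),.09))
print('board',pz(t,(130+47/5,225+90/5),.114),pz(t,(130+520/5,225+122/5),.114))
E
```

```text
ferrule boundary (array([0.5736, 0.2867, 0.0252]), np.float64(0.0033813468823468214))
butt [0.4561 0.2792 0.036 ] far [0.582  0.2843 0.036 ] len 0.1259881267249764 yaw 2.3460079423980265
0.0 [0.4562 0.2797 0.0343]
0.05 [0.4623 0.2794 0.0359]
0.3 [0.4935 0.2809 0.0349]
0.5 [0.5183 0.2812 0.0373]
0.7 [0.5436 0.2823 0.037 ]
panel inner left [0.4417 0.373  0.09  ] [0.4449 0.2538 0.09  ]
board [0.5911 0.3768 0.114 ] [0.5982 0.1395 0.114 ]
```

```bash
python3 w.py .505 .2805 .0945; python3 -m handwheel '{"deltas": [[0.2,-0.5,1,0,-0.13],[0.2,-0.5,1,0,0],[0.2,-0.5,1,0,0],[0.2,-0.5,1,0,0],[0.2,-0.5,1,0,0],[0.2,-0.4,1,0,0],[0.2,0,0.7,0.6,0],[0.2,0,0,1,0],[0.2,0,0,0.6,0],[0.2,0,0,0,0]]}';  python3 w.py .505 .2805 .0945
```

```text
t 9.625 tcp [0.3902 0.0145 0.2878] az -179.08958157217538 tilt 0.07206280745552593 F [ 0.5166 -0.1362  0.8003] gap 0.08518237153542876 0.0
units to go [-2.9803  6.599   4.8333]
clock: 10.88
tcp_pos: [0.4942, 0.2875, 0.1975]
orientation: [-0.003, -0.021, 1.0, -0.001]
wrist_force: [-0.6, -0.3, 0.3]
finger_gap: 0.0512
grip_force: 0.0
t 10.875 tcp [0.4942 0.2875 0.1975] az -177.56529590866995 tilt 0.326059294956498 F [-0.5794 -0.2896  0.255 ] gap 0.05121986308532352 0.0
units to go [-0.2758 -0.1828  2.5737]
```

```bash
python3 -m handwheel '{"deltas": [[0.2,-0.27,-0.18,0.3,0],[0.2,0,0,0.6,0],[0.2,0,0,0.6,0],[0.2,0,0,0.5,0],[0.2,0,0,0.3,0],[0.2,0,0,0.25,0],[0.2,0,0,0,0]]}';  python3 w.py .505 .2805 .0945
```

```text
clock: 11.75
tcp_pos: [0.5077, 0.2797, 0.0976]
orientation: [-0.0, -0.02, 1.0, -0.0]
wrist_force: [-1.3, 0.3, 1.0]
finger_gap: 0.0515
grip_force: 0.0
t 11.75 tcp [0.5077 0.2797 0.0976] az -177.71379414941507 tilt 0.027160463655479295 F [-1.2942  0.2929  0.9853] gap 0.0515101330350555 0.0
units to go [0.0667 0.0216 0.0775]
```

```bash
python3 -m handwheel '{"deltas": [[0.2,0.05,0.02,0.06,0],[-1,0,0,0,0],[-1,0,0,0,0],[-1,0,0,0,0],[-1,0,0,0,0]]}' 25;  python3 w.py; python3 -m handwheel '{"deltas": [[-1,0,0,-0.25,0],[-1,0,0,-0.25,0],[-1,0,0,-0.25,0],[-1,0,0,0,0]]}'; python3 w.py
python3 - <<'E'
from h import *
s=cam('side','pics/s5.png')
b=cv2.resize(s['frame'][240:420,100:300,::-1],None,fx=3,fy=3,interpolation=cv2.INTER_CUBIC)
cv2.imwrite('pics/s5c.png',b)
E
```

```text
clock: 12.38
tcp_pos: [0.506, 0.281, 0.0962]
orientation: [0.001, -0.02, 1.0, 0.0]
wrist_force: [-1.2, 1.4, 6.0]
finger_gap: 0.0231
grip_force: 25.5
t 12.375 tcp [0.506  0.281  0.0962] az -177.69389255874546 tilt 0.07952851558648803 F [-1.2081  1.3698  6.0152] gap 0.023086504876850208 25.48082560300827
clock: 12.88
tcp_pos: [0.5063, 0.2808, 0.1266]
orientation: [0.001, -0.02, 1.0, 0.0]
wrist_force: [-0.0, -0.5, -1.3]
finger_gap: 0.0231
grip_force: 24.7
t 12.875 tcp [0.5063 0.2808 0.1266] az -177.70908582510975 tilt 0.11498065415273041 F [-0.0168 -0.4844 -1.279 ] gap 0.02311082444182348 24.654848277568817
```

View pics/s5c.png

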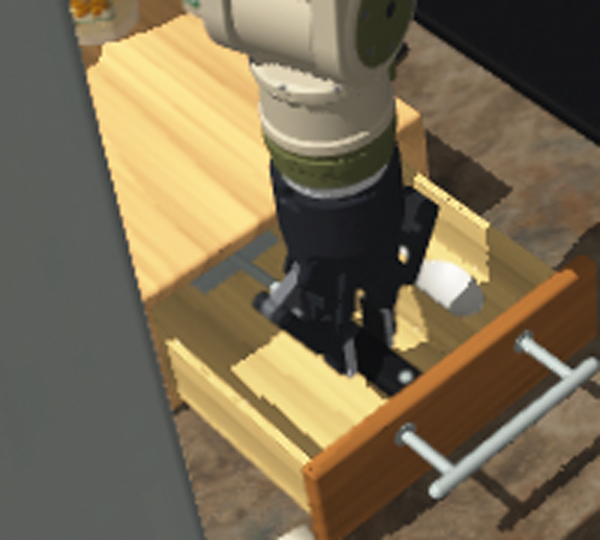

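The side picture shows the handle in the pads at crop (340,330), lifted off the floor, with the blade level near (235,265) under the board. Next I lift so the neck meets the board edge, which levers in the slant.

```bash
python3 -m handwheel '{"deltas": [[-1,0,0,-0.3,0],[-1,0,0,-0.3,0],[-1,0,0,-0.3,0],[-1,0,0,-0.1,0],[-1,0,0,0,0]]}' 25;  python3 w.py; python3 -m handwheel '{"deltas": [[-1,0,0,-0.1,0],[-1,0,0,-0.1,0],[-1,0,0,0,0]]}'; python3 w.py; python3 -m handwheel '{"deltas": [[-1,0,0,-0.1,0],[-1,0,0,-0.1,0],[-1,0,0,0,0]]}'; python3 w.py
```

```text
clock: 13.55
tcp_pos: [0.5058, 0.2807, 0.1658]
orientation: [0.0, -0.02, 1.0, 0.0]
wrist_force: [-0.2, 0.2, -1.2]
finger_gap: 0.0235
grip_force: 24.9
t 13.55 tcp [0.5058 0.2807 0.1658] az -177.70004055254805 tilt 0.042272421144995555 F [-0.188   0.1774 -1.214 ] gap 0.023533407391417585 24.867404401302338
clock: 13.92
tcp_pos: [0.5055, 0.2805, 0.1735]
orientation: [-0.0, -0.02, 1.0, -0.0]
wrist_force: [0.0, 0.2, -3.6]
finger_gap: 0.0226
grip_force: 24.7
t 13.925 tcp [0.5055 0.2805 0.1735] az -177.70883279072694 tilt 0.029827908939294507 F [ 0.0136  0.1705 -3.55  ] gap 0.02264881498995518 24.735834896564484
clock: 14.3
tcp_pos: [0.5056, 0.2806, 0.1819]
orientation: [0.0, -0.02, 1.0, -0.0]
wrist_force: [-0.6, -0.2, -3.2]
finger_gap: 0.0229
grip_force: 24.8
t 14.3 tcp [0.5056 0.2806 0.1819] az -177.71025654219397 tilt 0.0150573277263461 F [-0.6433 -0.2169 -3.1812] gap 0.022948162650799214 24.75881338119507
```

```bash
python3 -m handwheel '{"deltas": [[-1,0,0,-0.1,0],[-1,0,0,-0.08,0],[-1,0,0,0,0],[-1,0,0,0,0]]}'; python3 w.py
python3 - <<'E'
from h import *
t=cam('top','pics/t6.png'); s=cam('side','pics/s6.png')
b=cv2.resize(s['frame'][220:400,110:270,::-1],None,fx=3.3,fy=3.3,interpolation=cv2.INTER_CUBIC)
cv2.imwrite('pics/s6c.png',b)
E
```

```text
clock: 14.8
tcp_pos: [0.5055, 0.2806, 0.1887]
orientation: [-0.0, -0.02, 1.0, -0.0]
wrist_force: [-0.6, -0.5, -2.5]
finger_gap: 0.0232
grip_force: 24.8
t 14.8 tcp [0.5055 0.2806 0.1887] az -177.70564824307394 tilt 0.006968175755913021 F [-0.5503 -0.457  -2.5463] gap 0.02315716200069908 24.78378474712372
```

View pics/s6c.png

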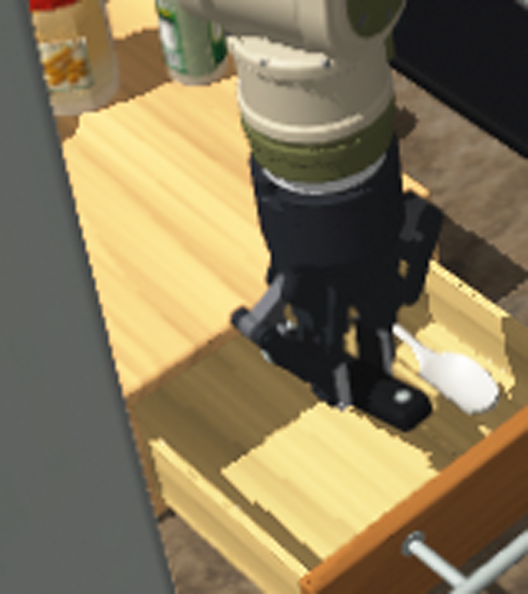

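The picture shows the butt hole at full-image (231.5,340.3), raised, with the blade hidden under the board and the spoon still in its lane. I'll estimate the slant.

```bash
python3 - <<'E'
from h import *
np.set_printoptions(precision=4,suppress=True)
s=load('side');o=np.array(s['origin']);d=ray(s,(231.5,340.3)); p=o+d*((.279-o[1])/d[1]); print('hole by plane',p,'depth',pd(s,(231.5,340.3)))
t=load('top'); print('hole flat',pz(np.load('last_top.npy',allow_pickle=True).item(),(130+238/5,225+383/5),.036))
# handle top points in side: near butt & between
for uv in [(225,341),(228,336),(222,336),(233,345)]: print(uv,pd(s,uv,0))
E
```

```text
hole by plane [0.4684 0.279  0.1326] depth [0.465  0.2815 0.1374]
hole flat [0.4644 0.2831 0.036 ]
(225, 341) [0.4729 0.2901 0.1361]
(228, 336) [0.4784 0.2783 0.1356]
(222, 336) [0.4884 0.2843 0.1325]
(233, 345) [0.4554 0.2864 0.1365]
```

```bash
python3 -m handwheel '{"deltas": [[-1,0,0,-0.06,0],[-1,0,0,-0.06,0],[-1,0,0,0,0]]}'; python3 w.py; python3 -m handwheel '{"deltas": [[-1,0,0,0,0],[-1,0,0,0,0],[-1,0.2,0,0,0],[-1,0.3,0,0,0],[-1,0.3,0,-0.03,0],[-1,0.3,0,-0.03,0],[-1,0.3,0,-0.03,0],[-1,0.3,0,-0.03,0],[-1,0.3,0,-0.03,0],[-1,0.3,0,-0.03,0],[-1,0.3,0,-0.03,0],[-1,0.3,0,-0.03,0],[-1,0.3,0,-0.03,0],[-1,0.2,0,0,0],[-1,0.1,0,0,0],[-1,0,0,0,0]]}' 60; python3 w.py
python3 - <<'E'
from h import *
t=cam('top','pics/t7.png'); s=cam('side','pics/s7.png')
b=cv2.resize(s['frame'][200:400,90:350,::-1],None,fx=2.5,fy=2.5,interpolation=cv2.INTER_CUBIC)
cv2.imwrite('pics/s7c.png',b)
E
```

```text
clock: 15.28
tcp_pos: [0.5055, 0.2806, 0.1936]
orientation: [-0.0, -0.02, 1.0, -0.0]
wrist_force: [-1.2, -0.1, -2.9]
finger_gap: 0.023
grip_force: 24.7
t 15.275 tcp [0.5055 0.2806 0.1936] az -177.70240239117518 tilt 0.01099599595173934 F [-1.1709 -0.0849 -2.9437] gap 0.023024318106423865 24.725112318992615
clock: 17.27
tcp_pos: [0.3656, 0.275, 0.2043]
orientation: [0.0, -0.02, 1.0, -0.0]
wrist_force: [0.2, 0.3, -1.4]
finger_gap: 0.0224
grip_force: 64.1
t 17.275 tcp [0.3656 0.275  0.2043] az -177.69401247468448 tilt 0.012163570475020858 F [ 0.1728  0.2776 -1.3783] gap 0.02239257385562543 64.0958297252655
```

View pics/s7c.png

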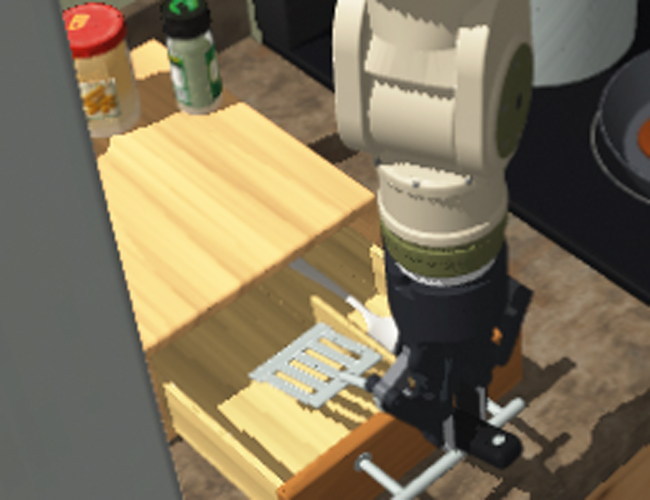

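The side picture shows the blade at crop (315,362), fully out from under the board and hanging over the open drawer, with the spoon in its lane and the handle in the pads. Next I lift, then measure the slant by depth.

```bash
python3 -m handwheel '{"deltas": [[-1,0,0,-0.5,0],[-1,0,0,-0.6,0],[-1,0,0,-0.5,0],[-1,-0.2,0,0,0],[-1,-0.3,-0.3,0,0],[-1,-0.3,-0.5,0,0],[-1,-0.2,-0.6,0,0],[-1,0,-0.6,0,0],[-1,0,-0.3,0,0],[-1,0,0,0,0]]}'; python3 w.py
cat > m.py <<'E'
from h import *
np.set_printoptions(precision=4,suppress=True)
st=status.get_state();M=rot(st['orientation']);p=np.array(st['tcp_pos']);f=-M[:,0]
for n in('top','side'):
    c=cam(n,f'pics/m_{n}_{st["clock"]:.1f}.png'); D=c['depth'].astype(float); v,u=np.nonzero(D>0)
    q=cv2.undistortPoints(np.c_[u,v].astype(float)[:,None],K(c),np.array([c['k1'],0,0,0.]))[:,0]
    P=np.array(c['origin'])+(np.c_[q,np.ones(len(q))]@A(c).T)*D[v,u][:,None]
    r=P-p; a=r@f; b=r@M[:,1]
    k=(a>.12)&(a<.205)&(abs(b)<.045)&(r[:,2]<-.04)&(r[:,2]>-.16)
    Q=np.c_[a,b,r[:,2]][k]; 
    if len(Q)<20: print(n,'few',len(Q)); continue
    for _ in range(4):
        w,*_r=np.linalg.lstsq(np.c_[Q[:,:2],np.ones(len(Q))],Q[:,2],rcond=None); e=abs(Q[:,2]-np.c_[Q[:,:2],np.ones(len(Q))]@w); Q=Q[e<max(.004,2*np.median(e))]
    print(n,len(Q),'a',Q[:,0].min(),Q[:,0].max(),'b',Q[:,1].min(),Q[:,1].max(),'slope deg',np.degrees(np.arctan(w[:2])),'mean z',p[2]+Q[:,2].mean(),'centre xy',p[:2]+(f*Q[:,0].mean()+M[:,1]*(Q[:,1].min()+Q[:,1].max())/2)[:2])
E
python3 m.py
```

```text
clock: 18.62
tcp_pos: [0.4095, 0.1838, 0.2677]
orientation: [-0.001, -0.019, 1.0, -0.0]
wrist_force: [0.7, -0.2, -1.4]
finger_gap: 0.0223
grip_force: 64.2
t 18.625 tcp [0.4095 0.1838 0.2677] az -177.82171248490832 tilt 0.05850480593645524 F [ 0.7077 -0.2024 -1.4294] gap 0.022346423735867968 64.1806948184967
top 746 a 0.12002364525337442 0.20492384174968867 b -0.04477068883845243 0.04437794588130079 slope deg [-30.3569   0.8049] mean z 0.13838422441235126 centre xy [0.5746 0.1899]
side 467 a 0.1200237702101382 0.18706846179465103 b -0.03382556960383076 0.03883389613521822 slope deg [-16.873   -0.8941] mean z 0.14808837906396538 centre xy [0.5617 0.1921]
```

```bash
python3 -m handwheel '{"deltas": [[-1,0,-0.6,0,0],[-1,0,-0.8,0,0],[-1,0,-0.8,0,0],[-1,0,-0.5,0,0],[-1,0,-0.2,0,0],[-1,0,0,0,0],[-1,0,0,0,0]]}'
sed -i 's/r\[:,2\]>-.16/r[:,2]>-.15/; s/max(.004,2\*np.median(e))/max(.003,2*np.median(e))/' m.py
python3 m.py; python3 - <<'E'
import glob;print(glob.glob('pics/m_*'))
E
```

```text
clock: 19.6
tcp_pos: [0.414, 0.0695, 0.2683]
orientation: [0.0, -0.021, 1.0, 0.0]
wrist_force: [0.4, -0.3, -1.5]
finger_gap: 0.0223
grip_force: 64.2
top 535 a 0.12003212511537836 0.18552306090369863 b -0.03836152087769361 0.03558435785000419 slope deg [-16.7462   0.1546] mean z 0.14774040539189387 centre xy [0.569  0.0745]
side 465 a 0.12001511507786916 0.18647737287505997 b -0.03672856128732622 0.03918395756702252 slope deg [-16.196   0.208] mean z 0.14823020153556504 centre xy [0.5682 0.0771]
['pics/m_side_18.6.png', 'pics/m_top_18.6.png', 'pics/m_top_19.6.png', 'pics/m_side_19.6.png']
```

The slant is about 16.5°, too near the 17° limit. I'll level it by pressing the blade tip lightly on the unit's top board.

```bash
python3 -m handwheel '{"deltas": [[-1,-0.2,0.6,0,0],[-1,-0.3,0.8,0,0],[-1,-0.3,0.9,0,0],[-1,-0.3,0.7,0,0],[-1,0,0.3,0,0],[-1,0,0,0.2,0],[-1,0,0,0.2,0],[-1,0,0,0.1,0],[-1,0,0,0,0]]}' 28; python3 w.py; python3 -m handwheel '{"deltas": [[-1,0,0,0.1,0],[-1,0,0,0.1,0],[-1,0,0,0.1,0],[-1,0,0,0,0]]}'; python3 w.py;  python3 -m handwheel '{"deltas": [[-1,0,0,0.1,0],[-1,0,0,0.1,0],[-1,0,0,0.1,0],[-1,0,0,0,0]]}'; python3 w.py
```

```text
clock: 20.82
tcp_pos: [0.4524, 0.2017, 0.2478]
orientation: [-0.0, -0.019, 1.0, -0.0]
wrist_force: [-1.0, -0.3, -1.5]
finger_gap: 0.0223
grip_force: 64.2
t 20.825 tcp [0.4524 0.2017 0.2478] az -177.76592537921346 tilt 0.056310874919667166 F [-0.9646 -0.3196 -1.5037] gap 0.02228921382317298 64.22575950622559
clock: 21.32
tcp_pos: [0.4527, 0.2024, 0.2363]
orientation: [0.0, -0.02, 1.0, -0.0]
wrist_force: [-2.1, 0.1, 2.8]
finger_gap: 0.0222
grip_force: 64.6
t 21.325 tcp [0.4527 0.2024 0.2363] az -177.70916102942033 tilt 0.024023224804057247 F [-2.1078  0.1201  2.8028] gap 0.022208923789569346 64.60975170135498
clock: 21.82
tcp_pos: [0.4527, 0.2024, 0.2238]
orientation: [-0.0, -0.02, 1.0, -0.0]
wrist_force: [-2.0, -0.6, 3.1]
finger_gap: 0.022
grip_force: 64.8
t 21.825 tcp [0.4527 0.2024 0.2238] az -177.71012934992126 tilt 0.0268517170663426 F [-1.9933 -0.56    3.1193] gap 0.022022940190413537 64.79862213134766
```

```bash
python3 -m handwheel '{"deltas": [[-1,0,0,0.1,0],[-1,0,0,0.05,0],[-1,0,0,0,0],[-1,0,0,-0.3,0],[-1,0,0,-0.5,0],[-1,0,0,-0.4,0],[-1,0.08,-0.3,0,0],[-1,0.16,-0.6,0,0],[-1,0.2,-0.8,0,0],[-1,0.2,-0.8,0,0],[-1,0.2,-0.8,0,0],[-1,0.2,-0.8,0,0],[-1,0.2,-0.8,0,0],[-1,0.2,-0.8,0,0],[-1,0.2,-0.8,0,0],[-1,0.2,-0.8,0,0],[-1,0.2,-0.8,0,0],[-1,0.16,-0.6,0,0],[-1,0.1,-0.4,0,0],[-1,0,0,0,0]]}' 60; python3 w.py .346 -.206 .255; python3 m.py
```

```text
clock: 24.32
tcp_pos: [0.3744, -0.1658, 0.2656]
orientation: [-0.001, -0.019, 1.0, 0.0]
wrist_force: [-0.5, 0.0, -2.7]
finger_gap: 0.0223
grip_force: 64.5
t 24.325 tcp [ 0.3744 -0.1658  0.2656] az -177.85915094824477 tilt 0.0657748626219475 F [-0.4615  0.0038 -2.6591] gap 0.022268344281423106 64.46799159049988
units to go [ 0.7471 -0.9771  0.2665]
top 634 a 0.12013385970979881 0.19316287839059398 b -0.03586248146173209 0.03518132793322623 slope deg [-10.3541  -0.3618] mean z 0.1646552492009069 centre xy [ 0.5323 -0.1603]
side 456 a 0.12050848587228835 0.1967344999970579 b -0.03302820413881539 0.0404227082724234 slope deg [-9.9161 -0.2158] mean z 0.16492777290286328 centre xy [ 0.5333 -0.1562]
```

```bash
python3 -m handwheel '{"deltas": [[-1,0.35,-0.4,0.15,0],[-1,0.35,-0.4,0.1,0],[-1,0.05,-0.15,0,0],[-1,0,0,0,0],[-1,0,0,0,0],[-1,0,0,0,0],[-1,0,0,0,0],[-1,0,0,0,0]]}' ; python3 w.py .346 -.206 .255; python3 m.py; python3 - <<'E'
from h import *
t=cam('top');np.set_printoptions(precision=3,suppress=True)
print(pd(t,(447,266)),pd(t,(468,284)),pd(t,(321,306)),status.get_state()['qvel'])
from workcell import hand_in; print(hand_in())
E
```

```text
clock: 25.42
tcp_pos: [0.347, -0.204, 0.2563]
orientation: [0.0, -0.02, 1.0, -0.0]
wrist_force: [0.1, 0.3, -1.2]
finger_gap: 0.0219
grip_force: 64.5
t 25.425 tcp [ 0.347  -0.204   0.2563] az -177.68674869215988 tilt 0.005296611742475839 F [ 0.1087  0.2674 -1.2222] gap 0.021925569070380554 64.48211431503296
units to go [ 0.0269 -0.0492  0.0325]
top 654 a 0.12003137768577392 0.1953708079969068 b -0.037882409515694264 0.035782400327288 slope deg [-9.5543 -0.1449] mean z 0.15590644331044454 centre xy [ 0.5055 -0.1986]
side 466 a 0.12001967824739343 0.19721063470942515 b -0.03469888133340099 0.040126566871270856 slope deg [-9.5366 -0.0981] mean z 0.155723934364151 centre xy [ 0.5058 -0.1949]
[ 0.613 -0.382  0.088] [ 0.573 -0.436  0.088] [ 0.49  -0.082  0.048] [ 0.     0.    -0.001 -0.001 -0.001  0.001]
the job is handed in; nothing more can be done
None
```

The job is handed in at about 25 s. By my last measurements the turner is held still in the gripper, about 10° off level, its blade within about 10 mm of the pan's centre and about 10 cm above the rim; pan and shakers showed no movement, the spoon was in the drawer when last seen, and no verdict was returned.

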